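# Nip a model wall in the gluing jig with its sunk cam knob

## Task

Stand the model wall that has three piers on its foot in the channel of the gluing jig, between jaw and fence and pushed home against the end stop. Then turn the black knob sunk in the jig's well clockwise, feeling for the bite, until the jaw holds the wall firmly with about 12 N (more than 25 N crushes it). Do not jam the fingers hard against the well, and leave everything else on the desk alone.

Things in the scene. Friction and masses are not known exactly. Their poses are not given: they have to be found in the camera images.
- jig: gluing jig: fixed pale wooden board 230 x 270 x 36 mm (x, y, z), turned by up to 17 degrees; origin at the centre of its underside. Work face at z = 36. The channel for the wall runs along y between the jaw (on its -x side) and the fence (+x side). The points below are given in its frame in mm
- well: the jig's board; origin at the middle of the floor of its round, vertical-walled well, at (-60, 0, 14) in the jig, axes as the jig's. The well is 62 mm across, 22 mm deep from the work face. The black knob stands in it
- knob_grip (a point): on the knob's axis, halfway up its bar, 12 mm below the work face. The knob is a black bar 30 mm long (point x axis), 12 mm thick (y axis), with upright sides from 2 to 18 mm above the well's floor (top 4 mm below the work face), on a disc of 16 mm radius, 2 mm thick. Take it across its 12 mm; only part-opened fingers fit into the well
- knob (a joint): knob angle, rad, grows clockwise seen from above: 0 (jaw open, bar along the jig's x) to 2; starts at 0 to 0.12. Its eccentric cam moves the jaw 8 mm per rad towards the fence. Running friction about 0.2 N m, little of it felt when the hand pauses; each newton of jaw force adds 0.008 N m (12 N: about 0.1). Self-locking: it stays where it is left and the jaw keeps its force
- jaw: the jig's jaw, an aluminium slide on the work face with rubber pad, y -25 to 25, 12 mm high, between gib strips 8 mm high; origin at its underside, axes as the jig's. The pad's face is 27 mm from it in +x, at x = 35 + 8 x knob in the jig. It pushes the wall over to the fence, then the sprung pad yields: about 8 N per mm of jaw travel
- channel (a point): fixed to the jig at (44, 10, 36), axes as the jig's: middle of the channel on the work face; the origin of a wall that is home lies here, from 3 mm less to 7 mm more in x. The fence is an aluminium bar 18 mm thick, 125 mm long, 12 mm high; its face lies at x = 52 to 57 in the jig, set by hand for each job and not reported: 17 to 22 mm from the pad at knob 0
- stop (a point): middle of the face, at its top, of the end stop, an aluminium block 12 mm high across the +y end of the channel: at (44, 90, 48) in the jig, facing -y. A wall that is home has its +y end here
- wall_three: the wall to clamp: timber with dark green tiles on one face and the pier tops, 12 mm thick (x), 160 mm long (y), standing on its foot on the cutting mat; origin at the middle of the foot. A full-length band 16 mm high carries three piers that reach 34 mm above the foot: one in the middle (32 mm long, y -16 to 16) and one at each end (30 mm long). About 60 g. Either way round in the jig is right
- wall_two: another wall of the same size and make with two piers only, none in the middle; origin at the middle of its foot; not to be moved
- wall_solid: another wall of the same size and make, 34 mm high all along, without gaps; origin at the middle of its foot; not to be moved
- square: small steel square, 55 x 60 x 10 mm, lying on the jig's work face near its front right corner; origin under its middle; not to be moved
- tape: roll of tape lying flat, 90 mm across, 19 mm high; origin at the centre of its underside; not to be moved
- pick_jar: clear jar with white lid, 60 mm across, 75 mm high; origin at the centre of its underside; not to be moved
- knife: snap-off knife, 24 x 120 x 16 mm with 40 mm of blade; origin under its middle; not to be moved
- phone: phone, 145 x 71 x 9 mm; origin under its middle; not to be moved
- glue: white glue bottle, 40 mm across, 110 mm high; origin at the centre of its underside; not to be moved

How it is judged (in metres and radians):
On the way, in this order (a step that is already met when the one before it is completed fails the run):
1. the three-pier wall stands on its foot in the jig's channel, home against the end stop (z of wall_three in the frame of jig between 0.034 and 0.039 m and y of wall_three in the frame of jig between 0.0075 and 0.0125 m and x of wall_three in the frame of jig between 0.037 and 0.053 m and angle between the y axis of wall_three and the y axis of jig, either way round below 0.1 rad and angle between wall_three's own z axis and vertical below 0.12 rad), for 0.2 s.
2. the jaw holds the wall with 7 to 17 N while it stands home (all of step 1 and contact force between jaw and wall_three between 7 and 17 N), for 0.2 s.
At the end, for the whole second after the job is handed in: The three-pier wall stands upright on its foot in the channel (parallel to it within 0.1 rad, tilted less than 0.12 rad, foot on the work face), its end within 2.5 mm of the end stop, held by the jaw with 7 to 17 N, at rest, and the gripper touches nothing (all of step 2 and linear speed of wall_three below 0.02 m/s).
It fails at once if the wall is crushed: jaw force over 25 N (contact force between jaw and wall_three above 25 N).
It fails at once if the fingers are jammed against the board (floor, wall or rim of the well) with more than 25 N (contact force between the fingers and well above 25 N).
It fails at once if another thing on the desk or jig is moved by more than 15 mm (distance of any of wall_two, wall_solid, square, tape, pick_jar, knife, phone, glue from where it was at the start of the episode above 0.015 m).
It also fails if it takes over 62 s, if anything falls off the work surface, if the arm or the gripper's body presses on something with over 40 N, if the wrist force passes 120 N, or if a joint passes its speed limit or range.

## Robot

A 7-joint arm with a two-finger parallel gripper is mounted at the origin on the work surface. World frame = base frame: x ahead of the robot, y to its left, z up, the work surface at z = 0. Lengths are in mm, angles in rad, forces in N, time in s.
With the tool pointing down it reaches from about 350 to 900 mm from the base axis. Payload 7.2 kg.
Tool frame: the origin (TCP) lies between the finger pads; the fingertips stand 25 mm ahead of it and the grasp point (between the pads) lies 6 mm ahead of it; z points along the fingers, y is the line along which they close (so a half turn about z gives the same grasp; the last joint's range is limited). The gripper opens to 85 mm and grips with 20 to 120 N. Pads are 22 mm wide; open, the fingers measure 114 mm over their backs; the gripper's body (76 mm by 85 mm) begins 54 mm behind the grasp point. The pads swing forward as they close: fully open they stand 13 mm farther back than shut.
Start: joints at [-1.209, 0.411, -0.013, 1.596, 0.006, 1.134, -0.082], TCP at [260.44, 568.154, 256.297] pointing down, gripper open.
Joint ranges: [-2.95, 2.95], [-0.29, 1.99], [-1.47, 1.44], [0.14, 2.54], [-1.03, 4.17], [0.13, 1.85], [-2.86, 2.86]. Speed limits (rad/s): [2.39, 2.39, 3.01, 3.01, 3.14, 3.14, 3.14].

## Interface

Orientations are given as a unit quaternion [x, y, z, w].
In Python, from bench import * gives the robot as it stands.
- The arm moves only by the tool jog_arm, never from a script. Its argument "motion" is a list of rows, each an object with "xyz": the shift along the tool's x, y, z in mm, a list of three; "rotation": the turn, a rotation vector about the tool's x, y, z in rad, a list of three. In form: [{"xyz": [x, y, z], "rotation": [ax, ay, az]}, ...]. A call has exactly 5 rows; each row is the pose to reach, as a shift and turn from the pose commanded when the call began, along the tool's axes at that moment; what a row does not reach only later rows make up. A row lasts 1/8 s, in which the tool goes at most 62.5 mm and 10.7 degrees, less where a joint would pass 70% of its speed; a pose out of reach is approached as far as the arm can. A call with a gripper value outside its range is refused whole. "jaw" is the gripper's target within -1 to 1 (shut at 1, half-way at 0, fully open at -1), set as the call begins (left out, the last holds). The fingers move at their own pace and stop on an object; the grip force is fixed at half the most. Time passes only in rows, so rows that repeat a pose let the fingers close, or fill a call up. It gives the time, the measured TCP pose, the force, the opening and the grip force at its end, in the units of the state.
- get_state(): the state, without advancing time (a new reading comes with each control period).
- read_camera(name): name is "scene" or "top" or "wrist"; returns a dict with "color" (480x640x3 uint8, blue, green, red), "fx", "fy", "cx", "cy" (pixels), "pose" (4x4, takes a point from camera to world coordinates); the wrist camera has in their place "tool_from_camera" (4x4, takes a point from camera to tool coordinates, whose origin is the TCP and whose axes are the flange's). Camera axes: x right, y down, z forward; pixel columns grow to the right and rows downward; lengths in mm; the calibration is good to about 2 mm. A picture is of the moment at which its call begins: read the wrist's pose just before it. There is no depth.
- finish_job(): hands the job in; it is judged then, once.
Trained networks look in a picture, given as the dict that the camera call returned (one of the last four; its "shot" number tells which), for a name from the list of things; names that differ only in an ending like _2 or _b are one class to them, and where a whole thing is asked for, a point or a joint stands for the part that bears it (a point fixed in the world has none). Each returns a list of dicts, best first, with "confidence" (0 to 1); they miss things now and then, are a little off and sometimes report something else, mostly with a low value. They report only what shows in the picture. A call takes as long as a camera call.
- find_in(label, picture): "location" ([x, y, z] in mm, in the coordinates of the camera as it stood for that picture, good to about 4 mm: the middle of the surface that is visible of it).
- place_of(label, picture): "location" ([x, y, z] in mm, in the coordinates of the camera as it stood for that picture, good to about 4 mm: a listed point, or the origin of a listed thing).
The state is a dict: "clock": time; "q": joint angles; "joint_velocities": joint speeds; "tau": joint torques, N m; "ee_pos": TCP position; "tcp_rot": TCP orientation; "force": force on the tool from outside, world axes, zero at the start; "moment": the same for the moment, N m; "opening": finger opening in mm; "grasp_force": force on a finger pad.
Only numpy, scipy, OpenCV 4.12 (cv2) and the standard library are available. Lean on these libraries where they do the work, as an engineer would, in place of code of your own. Each camera call takes 0.05 s, during which the arm holds its last target. There are 200 camera calls.

## Working session

There is one attempt and no reset: what is moved stays moved. The work goes in short steps, Python scripts to look and compute and a tool call to move; the robot and the scene stay as the last step left them, time stands still between calls to the robot, and variables do not carry over. Pictures are saved under pics/ and viewed, at most 10 in all, crops included, and the job is handed in when it is done.

Besides the shell and the picture viewer there is one more tool, called after "Emit:" as a command line: name --argument value ..., lists and objects as JSON in quotes. jog_arm: Moves the arm, as the interface text tells. Its arguments: {"type":"object","properties":{"motion":{"type":"array","items":{"type":"object","properties":{"xyz":{"type":"array","items":{"type":"number"}},"rotation":{"type":"array","items":{"type":"number"}}}}},"jaw":{"type":"number"}},"required":["motion"]}

```bash
mkdir -p pics; ls; cat > h.py <<'E'
from bench import *
import numpy as np, cv2
from scipy.spatial.transform import Rotation as R
def T():
    s=get_state(); M=np.eye(4); M[:3,:3]=R.from_quat(s['tcp_rot']).as_matrix(); M[:3,3]=s['ee_pos']; return M
def cam(n):
    t=T(); p=read_camera(n); p['P']=p['pose'] if n!='wrist' else t@np.array(p['tool_from_camera']); p['P']=np.array(p['P']); return p
def pt(P,x): return (P@np.r_[x,1])[:3]
def look(p,names):
    for n in names:
        for f in (place_of,):
            r=f(n,p)
            for d in r[:2]: print(n,round(d['confidence'],2),pt(p['P'],d['location']).round(1))
def ray(p,u,v,z):
    d=p['P'][:3,:3]@np.array([(u-p['cx'])/p['fx'],(v-p['cy'])/p['fy'],1]); o=p['P'][:3,3]
    return o+d*(z-o[2])/d[2]
def proj(p,X):
    c=np.linalg.inv(p['P'])@np.r_[X,1]; return c[0]/c[2]*p['fx']+p['cx'],c[1]/c[2]*p['fy']+p['cy']
E
python3 - <<'E'
from h import *
p=cam('top'); cv2.imwrite('pics/top.png',p['color']); print(p['P'].round(2),p['fx'])
look(p,['jig','well','knob_grip','channel','stop','jaw','wall_three','wall_two','wall_solid','square','tape','pick_jar','glue'])
s=get_state();print(s)
p=cam('scene'); cv2.imwrite('pics/scene.png',p['color'])
look(p,['jig','well','knob_grip','channel','stop','jaw','wall_three'])
E
```

```text
pics
[[-1.00000e-02 -9.90000e-01  1.40000e-01  4.23220e+02]
 [-1.00000e+00  1.00000e-02  1.00000e-02 -5.40000e+00]
 [-1.00000e-02 -1.40000e-01 -9.90000e-01  1.15338e+03]
 [ 0.00000e+00  0.00000e+00  0.00000e+00  1.00000e+00]] 515.4693435358914
jig 0.62 [558.6 154.1   1.2]
well 0.83 [506.  152.5  16.5]
well 0.61 [502.  150.5  28. ]
channel 0.61 [604.2 168.9  37.5]
stop 0.93 [596.3 247.7  44.6]
jaw 0.94 [564.4 160.   39.5]
wall_three 0.92 [ 601.5 -215.2    4.8]
wall_two 0.66 [ 455.6 -246.1    6. ]
wall_solid 0.97 [ 536.1 -184.7    7.4]
square 0.78 [505.4  48.6  40.2]
tape 0.83 [ 429.  -433.6    1.8]
pick_jar 0.9 [ 629.3 -443.     2. ]
pick_jar 0.59 [608.6 169.7  34.1]
glue 0.7 [673.4 437.7   2.7]
glue 0.54 [598.8 250.2  44.6]
{'clock': 0.7, 'q': array([-1.2091685 ,  0.41102616, -0.01271036,  1.59619653,  0.00563378,
        1.13432082, -0.08221176]), 'joint_velocities': array([-1.46029929e-03, -5.06059961e-04,  6.01535719e-05, -3.34561831e-04,
       -2.54928390e-04,  1.27739844e-03, -1.91841783e-03]), 'tau': array([-1.14661718e-03, -6.00243688e+01,  6.80899099e-01, -2.99688238e+01,
        1.40989575e-02,  2.11044447e-03,  8.32841806e-06]), 'ee_pos': array([260.4604159 , 568.1418948 , 256.34490525]), 'tcp_rot': array([2.13252902e-01, 9.76997031e-01, 4.01817306e-05, 1.92250227e-05]), 'force': array([ 0.49416036, -0.4643997 ,  0.6404814 ]), 'moment': array([-0.01396438, -0.01680575, -0.00334024]), 'grasp_force': 0.0, 'opening': 85.44580625371817}
jig 0.9 [5.599e+02 1.596e+02 1.000e-01]
jig 0.57 [ 456.3 -244.5    2. ]
well 0.72 [503.1 154.3  12.7]
knob_grip 0.61 [499.4 154.3  20.3]
channel 0.81 [604.7 165.3  38.7]
stop 0.95 [598.5 251.5  44.5]
stop 0.44 [ 433.2 -434.9    4.2]
jaw 0.61 [574.  160.4  31.4]
jaw 0.59 [ 724.8 -223.6    7.1]
wall_three 0.69 [ 604.1 -216.7    3.4]
```

View pics/top.png

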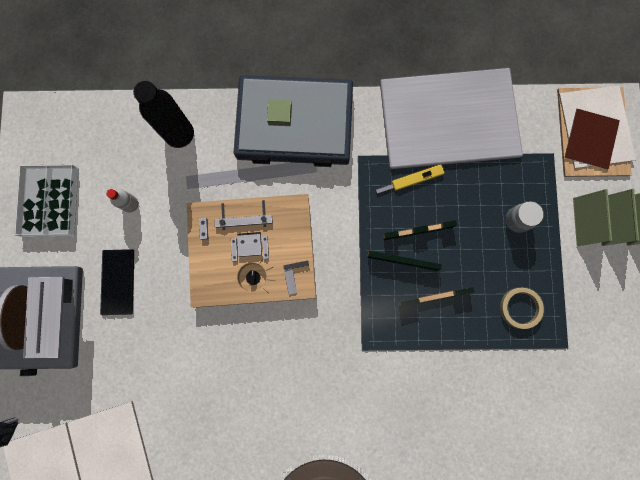

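View pics/scene.png

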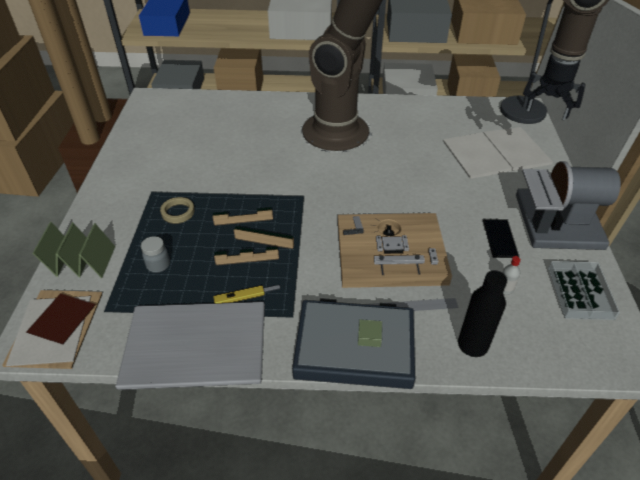

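The top view shows the jig at about (250,250) px, with the three-pier wall at (421,230), the solid one at (404,261) and the two-pier one at (437,297). The scene view agrees with this. I'll move over the jig to look from near.

```bash
cat >> h.py <<'E'
def go(x,y,z,yaw):
    """print tool-frame shift and z-turn: yaw = world angle (rad) of tool y axis, tool pointing down"""
    t=T(); c,s=np.cos(yaw),np.sin(yaw)
    Y=np.array([c,s,0]); Z=np.array([0,0,-1.]); X=np.cross(Y,Z); D=np.c_[X,Y,Z]
    d=t[:3,:3].T@(np.array([x,y,z])-t[:3,3]); r=R.from_matrix(t[:3,:3].T@D).as_rotvec()
    print('shift',d.round(1),'rot',r.round(4))
E
python3 - <<'E'
from h import *
go(520,140,300,np.pi/2+.08); print(read_camera('wrist')['tool_from_camera'])
E
```

```text
shift [-414.4 -281.1  -43.7] rot [ 0.      0.     -0.5098]
[[-4.48896214e-04 -9.47666855e-01 -3.19260600e-01  8.24527297e+01]
 [ 9.99999898e-01 -4.43275285e-04 -9.02675528e-05 -4.84135533e-02]
 [-5.59767656e-05 -3.19260608e-01  9.47666957e-01 -1.17215552e+02]
 [ 0.00000000e+00  0.00000000e+00  0.00000000e+00  1.00000000e+00]]
```

Emit:
jog_arm --motion '[{"xyz": [-50,-34,-10],"rotation": [0,0,-0.1]},{"xyz": [-100,-68,-20],"rotation": [0,0,-0.2]},{"xyz": [-150,-102,-30],"rotation": [0,0,-0.3]},{"xyz": [-200,-136,-40],"rotation": [0,0,-0.4]},{"xyz": [-250,-170,-44],"rotation": [0,0,-0.51]}]' --jaw -1

```text
clock: 1.78
ee_pos: [417.9, 307.8, 301.2]
tcp_rot: [-0.042, 0.999, 0.001, 0.001]
force: [1.3, 0.8, -0.7]
opening: 85.8
grasp_force: 0.0
```

```bash
python3 - <<'E'
from h import *
go(520,140,300,np.pi/2+.08)
E
```

```text
shift [ -87.7 -175.8    1.2] rot [0.0011 0.0014 0.0037]
```

Emit:
jog_arm --motion '[{"xyz": [-25,-50,0],"rotation": [0,0,0]},{"xyz": [-50,-100,0],"rotation": [0,0,0]},{"xyz": [-75,-150,0],"rotation": [0,0,0]},{"xyz": [-88,-176,0],"rotation": [0,0,0]},{"xyz": [-88,-176,0],"rotation": [0,0,0]}]'

```text
clock: 2.4
ee_pos: [519.8, 138.3, 300.4]
tcp_rot: [-0.038, 0.999, -0.0, 0.0]
force: [0.6, 1.0, 0.1]
opening: 85.4
grasp_force: 0.0
```

```bash
python3 - <<'E'
from h import *
p=cam('wrist'); cv2.imwrite('pics/w1.png',p['color']); np.save('w1.npy',p['P']); print(p['fx'],p['fy'],p['cx'],p['cy'])
look(p,['jig','well','knob_grip','channel','stop','jaw'])
go(603,-216,220,.19)
E
```

```text
369.79938365207363 369.79938365207363 326.0296728193249 245.31982343057018
jig 0.72 [559.1 154.9  -1.5]
well 0.94 [503.  154.6  14.6]
knob_grip 0.73 [500.3 152.6  22. ]
channel 0.63 [602.6 171.1  37.7]
stop 0.7 [596.  248.6  46.3]
shift [ -55.1 -363.9   80.2] rot [ 2.0000e-04 -3.0000e-04  1.4629e+00]
```

View pics/w1.png

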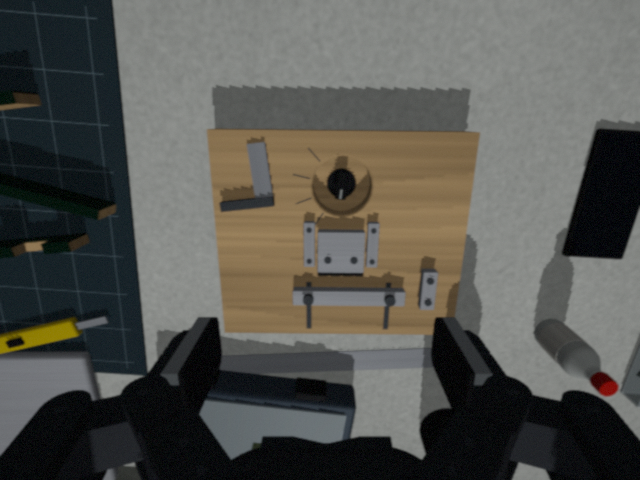

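The wrist view shows the board corners at (208,130), (478,132), (459,333) and (225,333). The fence's front top edge runs (293,290) to (405,290), the stop is at (429,290), and the well is at (342,185). I'll compute the jig pose from these.

```bash
python3 - <<'E'
from h import *
p=dict(P=np.load('w1.npy'),fx=369.8,fy=369.8,cx=326.03,cy=245.32)
for n,u,v,z in [('c1',208,130,36),('c2',478,132,36),('c3',459,333,36),('c4',225,333,36),('f1',293,290,48),('f2',405,290,48),('jaw1',318,275,48),('jaw2',363,275,48),('stopface',422,290,48),('well',342,185,36)]:
    print(n,ray(p,u,v,z).round(1))
# fine: upscaled crop with enhanced view around fixtures
im=cv2.imread('pics/w1.png')[200:345,200:480]; cv2.imwrite('pics/w1c.png',cv2.resize(im,None,fx=2.8,fy=2.8,interpolation=cv2.INTER_CUBIC))
E
```

```text
c1 [455.   16.7  36. ]
c2 [437.  282.4  36. ]
c3 [663.3 306.8  36. ]
c4 [684.1  30.6  36. ]
f1 [616.3 109.   48. ]
f2 [607.1 231.8  48. ]
jaw1 [596.4 135.2  48. ]
jaw2 [592.7 183.9  48. ]
stopface [605.6 250.5  48. ]
well [499.2 153.2  36. ]
```

Emit:
jog_arm --motion '[{"xyz": [-10,-60,10],"rotation": [0,0,0.18]},{"xyz": [-20,-120,20],"rotation": [0,0,0.36]},{"xyz": [-30,-180,30],"rotation": [0,0,0.54]},{"xyz": [-40,-240,40],"rotation": [0,0,0.72]},{"xyz": [-50,-300,50],"rotation": [0,0,0.9]}]'

```text
clock: 3.38
ee_pos: [593.1, -154.8, 250.2]
tcp_rot: [0.4, 0.916, 0.0, 0.0]
force: [1.4, 1.4, -0.4]
opening: 85.5
grasp_force: 0.0
```

```bash
python3 - <<'E'
from h import *
go(590,-216,200,.19)
E
```

```text
shift [-42.7 -43.9  50.2] rot [8.000e-04 1.000e-04 5.569e-01]
```

View pics/w1c.png

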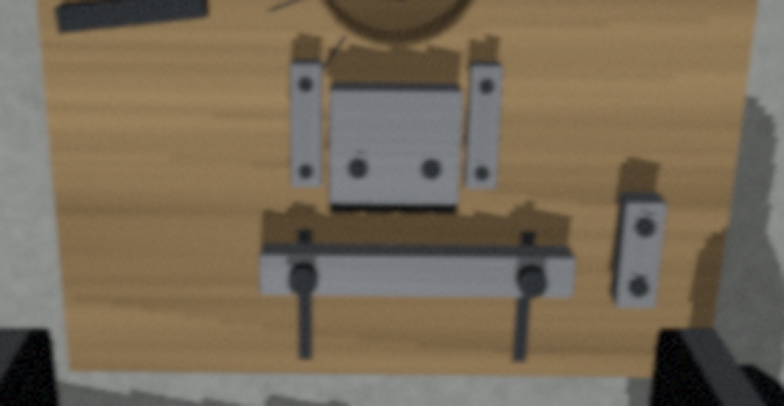

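The crop shows the fence bolts in flush slots with nothing tall near the channel. The jig yaw comes to about 0.075 with origin about (560,158), the fence face about 52.7 and the pad about 35 in the jig frame. Next is the wall.

Emit:
jog_arm --motion '[{"xyz": [-10,-10,12],"rotation": [0,0,0.15]},{"xyz": [-20,-22,25],"rotation": [0,0,0.3]},{"xyz": [-32,-33,38],"rotation": [0,0,0.45]},{"xyz": [-43,-44,50],"rotation": [0,0,0.557]},{"xyz": [-43,-44,50],"rotation": [0,0,0.557]}]'

```text
clock: 4.0
ee_pos: [589.1, -215.7, 199.4]
tcp_rot: [0.635, 0.772, -0.001, -0.001]
force: [0.5, -0.2, 0.3]
opening: 85.2
grasp_force: 0.0
```

```bash
python3 - <<'E'
from h import *
p=cam('wrist'); cv2.imwrite('pics/w2.png',p['color']); np.save('w2.npy',p['P'])
look(p,['wall_three','wall_solid','wall_two'])
E
```

```text
wall_three 0.86 [ 604.  -213.2    2.3]
wall_two 0.61 [ 4.545e+02 -2.482e+02  4.000e-01]
```

View pics/w2.png

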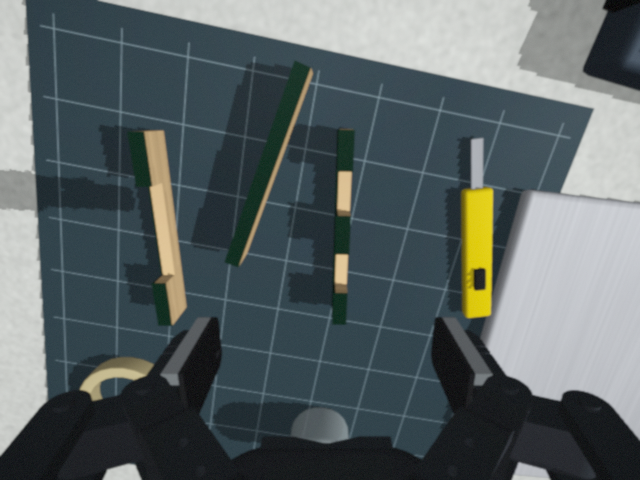

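The wrist view shows the three-pier wall from (346,130) to (340,323), with its middle pier at v 216–254. The solid wall is well clear on the left.

```bash
python3 - <<'E'
from h import *
im=cv2.imread('pics/w2.png')
p=dict(P=np.load('w2.npy'),fx=369.8,fy=369.8,cx=326.03,cy=245.32)
hsv=cv2.cvtColor(im,cv2.COLOR_BGR2HSV)
# wood gaps (z=16) saturation
for v in (135,150,160,180,195,210,225,235,245,260,275,290,300,310,318):
    g=im[v,325:362].astype(int); print(v,' '.join('%d/%d/%d'%tuple(c) for c in g[::2]) if v in(150,235,300) else '')
def r(u,v,z): return ray(p,u,v,z)
a=r(346,130,34);b=r(340,323,34);m=r(342,235,34); d=a-b
print(a,b,(a+b)/2,m,np.linalg.norm(d),np.arctan2(-d[0],d[1]))
m1,m2=r(343,216,34),r(342,254,34); print((m1+m2)/2,np.linalg.norm(m1-m2))
E
```

```text
135 
150 58/52/41 55/50/37 57/51/42 56/49/38 53/46/36 50/44/36 33/40/23 35/48/16 36/49/25 37/50/28 32/44/13 38/50/26 36/50/19 38/49/26 52/57/32 78/72/52 79/72/52 83/75/57 84/77/58
160 
180 
195 
210 
225 
235 50/44/35 54/45/35 52/45/34 52/45/33 44/42/32 30/38/15 31/44/17 31/46/19 31/44/14 35/49/22 30/43/15 36/46/21 43/50/27 79/71/54 81/70/55 79/69/53 78/69/54 77/69/53 80/70/55
245 
260 
275 
290 
300 49/45/30 51/46/33 53/46/37 44/42/29 27/38/10 29/43/14 34/48/19 30/46/17 27/41/10 30/45/19 34/47/23 64/61/39 79/70/52 78/66/49 78/68/50 80/70/53 80/69/50 79/68/51 80/72/55
310 
318 
[ 588.22424558 -138.5290022    34.        ] [ 616.55162223 -295.92504904   34.        ] [ 602.3879339  -217.22702562   34.        ] [ 601.83517707 -217.47285624   34.        ] 159.92484431420996 0.17806886497078772
[ 602.27638762 -217.66341926   34.        ] 31.74138018040907
```

```bash
python3 - <<'E'
from h import *
go(602.2,-217.4,40.5,.178)
E
```

```text
shift [ -5.4  10.8 160.4] rot [ 0.0011 -0.0003  0.0192]
```

Emit:
jog_arm --motion '[{"xyz": [-5.4,10.8,40],"rotation": [0,0,0.018]},{"xyz": [-5.4,10.8,80],"rotation": [0,0,0.018]},{"xyz": [-5.4,10.8,120],"rotation": [0,0,0.018]},{"xyz": [-5.4,10.8,145],"rotation": [0,0,0.018]},{"xyz": [-5.4,10.8,160],"rotation": [0,0,0.018]}]' --jaw 0.1

```text
clock: 4.82
ee_pos: [601.5, -217.6, 39.4]
tcp_rot: [0.641, 0.767, 0.0, -0.0]
force: [0.4, -0.1, -0.2]
opening: 38.2
grasp_force: 0.0
```

```bash
python3 - <<'E'
from h import *
go(602.2,-217.4,40.5,.178); print(get_state()['opening'])
E
```

```text
shift [ 0.1  0.7 -1.1] rot [-0.0003 -0.0009 -0.    ]
38.175252194715334
```

Emit:
jog_arm --motion '[{"xyz": [0,0.5,-1],"rotation": [0,0,0]},{"xyz": [0,0.5,-1],"rotation": [0,0,0]},{"xyz": [0,0.5,-1],"rotation": [0,0,0]},{"xyz": [0,0.5,-1],"rotation": [0,0,0]},{"xyz": [0,0.5,-1],"rotation": [0,0,0]}]' --jaw 1

```text
clock: 5.45
ee_pos: [602.5, -218.7, 42.3]
tcp_rot: [0.642, 0.767, 0.0, 0.001]
force: [-1.6, 0.9, 5.8]
opening: 10.5
grasp_force: 61.1
```

Emit:
jog_arm --motion '[{"xyz": [0,0,-15],"rotation": [0,0,0]},{"xyz": [0,0,-40],"rotation": [0,0,0]},{"xyz": [0,0,-80],"rotation": [0,0,0]},{"xyz": [0,0,-120],"rotation": [0,0,0]},{"xyz": [0,0,-120],"rotation": [0,0,0]}]' --jaw 1

```text
clock: 6.08
ee_pos: [603.6, -219.7, 165.7]
tcp_rot: [0.642, 0.766, 0.001, 0.003]
force: [0.1, -0.3, -1.6]
opening: 10.2
grasp_force: 60.4
```

```bash
python3 - <<'E'
from h import *
c,s=np.cos(.075),np.sin(.075)
x,y=560-s*2+44*c, 158+44*s+2*c  # jig (44,2)
print(x,y); go(x,y,160,.075)
p=cam('wrist'); cv2.imwrite('pics/w3.png',p['color']); np.save('w3.npy',np.linalg.inv(T())@p['P'])
E
```

```text
603.7264485823916 163.29128475622508
shift [377.1  67.    5. ] rot [0.0062 0.0025 0.1006]
```

View pics/w3.png

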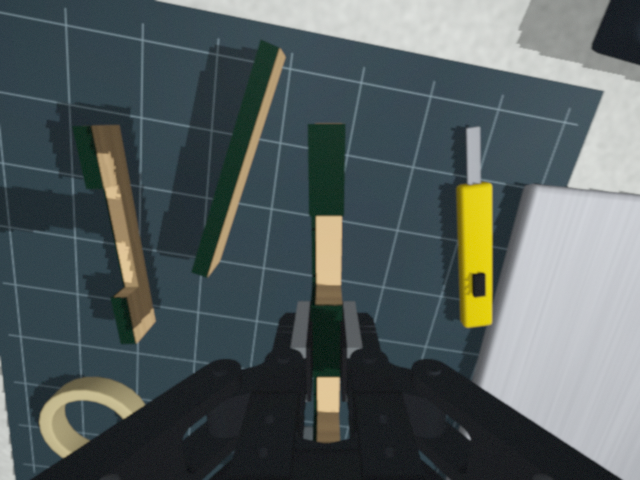

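The wall is held: its far end is at (309–346,125) and runs straight down the picture to the pads.

```bash
python3 - <<'E'
from h import *
p=dict(P=np.load('w3.npy'),fx=369.8,fy=369.8,cx=326.03,cy=245.32)
for u,v in [(309.5,125),(345.5,125),(327.5,125),(328,210),(328.5,215)]:
    print(u,v,ray(p,u,v,7.).round(1))
print(get_state()['tcp_rot'])
E
```

```text
309.5 125 [80.  -4.7  7. ]
345.5 125 [80.  7.  7.]
327.5 125 [80.   1.1  7. ]
328 210 [51.8  1.3  7. ]
328.5 215 [50.   1.5  7. ]
[0.64224531 0.76649723 0.0008672  0.00148324]
```

Emit:
jog_arm --motion '[{"xyz": [60,10,0],"rotation": [0,0,0]},{"xyz": [120,20,0],"rotation": [0,0,0.02]},{"xyz": [180,32,2],"rotation": [0,0,0.04]},{"xyz": [240,43,3],"rotation": [0,0,0.06]},{"xyz": [300,53,4],"rotation": [0.006,0.002,0.1]}]'

```text
clock: 6.75
ee_pos: [600.5, 88.0, 156.4]
tcp_rot: [0.68, 0.733, -0.002, -0.003]
force: [0.9, 0.7, -0.9]
opening: 10.9
grasp_force: 60.3
```

```bash
python3 - <<'E'
from h import *
go(603.7,163.3,130,.075)
E
```

```text
shift [74.8  9.  26.4] rot [-0.0079 -0.0015 -0.0001]
```

Emit:
jog_arm --motion '[{"xyz": [30,4,10],"rotation": [-0.004,0,0]},{"xyz": [60,7,26],"rotation": [-0.006,0,0]},{"xyz": [75,9,40],"rotation": [-0.008,-0.0015,0]},{"xyz": [75,9,46],"rotation": [-0.008,-0.0015,0]},{"xyz": [75,9,46],"rotation": [-0.008,-0.0015,0]}]'

```text
clock: 7.38
ee_pos: [604.4, 159.4, 110.8]
tcp_rot: [0.681, 0.733, -0.0, 0.001]
force: [-0.9, -0.4, 0.0]
opening: 11.2
grasp_force: 60.3
```

```bash
python3 - <<'E'
from h import *
p=cam('wrist'); cv2.imwrite('pics/w4.png',p['color']); np.save('w4.npy',p['P'])
cv2.imwrite('pics/w4c.png',cv2.resize(p['color'][60:330,200:520],None,fx=2.2,fy=2.2,interpolation=cv2.INTER_CUBIC))
look(p,['stop','channel','jaw']); go(603.7,163.3,110,.075)
E
```

```text
stop 0.69 [597.3 247.3  47.7]
channel 0.44 [603.6 166.6  71.8]
jaw 0.96 [568.8 153.7  38.7]
shift [ 3.1 -1.2  2.1] rot [ 0.003  -0.0002 -0.0009]
```

View pics/w4c.png

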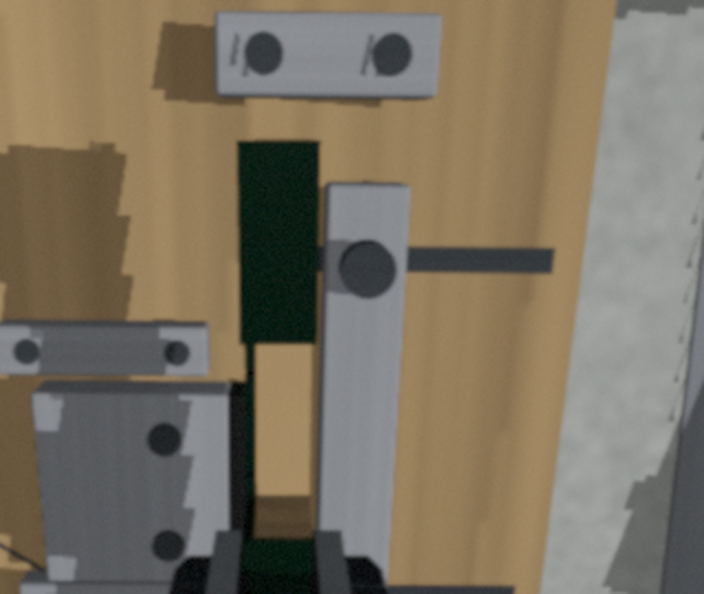

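The crop shows the wall between the pad's right edge (x≈247) and the fence's left edge (328→318). Its end is at y≈141, and the stop face is at y≈98. I'll compute the relative offsets.

```bash
python3 - <<'E'
from h import *
p=dict(P=np.load('w4.npy'),fx=369.8,fy=369.8,cx=326.03,cy=245.32)
t=T(); g=lambda cx,cy,z:(np.linalg.inv(t)@np.r_[ray(p,200+cx/2.2,60+cy/2.2,z),1])[:3].round(1)
for n,a in dict(fence1=(327,190,48),fence2=(318,545,48),stopL=(217,97,48),stopR=(436,98,48),pad=(247,382,48),wL=(238,141,103.5),wR=(319,141,103.5),wL2=(241,340,103.5),wR2=(317,340,103.5)).items(): print(n,g(*a), ray(p,200+a[0]/2.2,60+a[1]/2.2,a[2]).round(1))
E
```

```text
fence1 [69.9  9.5 64.1] [609.6 230.7  48. ]
fence2 [-15.2   8.9  64.1] [615.3 145.8  48. ]
stopL [ 88.5 -13.6  64. ] [585.2 247.6  48. ]
stopR [88.3 31.7 64.2] [630.4 250.7  48. ]
pad [27.  -8.1 64.1] [595.2 186.6  48. ]
wL [80.4 -6.7  8.6] [592.5 240.  103.5]
wR [80.4  5.1  8.6] [604.3 240.8 103.5]
wL2 [50.7 -6.7  8.6] [594.7 210.4 103.5]
wR2 [50.7  5.2  8.6] [606.6 211.3 103.5]
```

Emit:
jog_arm --motion '[{"xyz": [3,1.5,0],"rotation": [0.003,0,0.005]},{"xyz": [3,1.5,5],"rotation": [0.003,0,0.005]},{"xyz": [3,1.5,12],"rotation": [0.003,0,0.005]},{"xyz": [3,1.5,17],"rotation": [0.003,0,0.005]},{"xyz": [3,1.5,17],"rotation": [0.003,0,0.005]}]'

```text
clock: 8.2
ee_pos: [605.4, 164.6, 93.6]
tcp_rot: [0.682, 0.732, -0.001, -0.001]
force: [-0.3, 0.8, 0.1]
opening: 10.7
grasp_force: 60.3
```

```bash
python3 - <<'E'
from h import *
p=cam('wrist'); cv2.imwrite('pics/w5.png',p['color']); np.save('w5.npy',p['P']); np.save('t5.npy',T())
cv2.imwrite('pics/w5c.png',cv2.resize(p['color'][60:330,200:520],None,fx=2.2,fy=2.2,interpolation=cv2.INTER_CUBIC))
print(get_state()['force'],get_state()['ee_pos'],R.from_matrix(T()[:3,:3]).as_euler('ZYX'))
E
```

```text
[ 0.47313434  0.52955051 -0.31345698] [605.68561282 164.60752323  94.01841019] [ 1.64176614e+00  8.68613747e-05 -3.13999474e+00]
```

View pics/w5c.png

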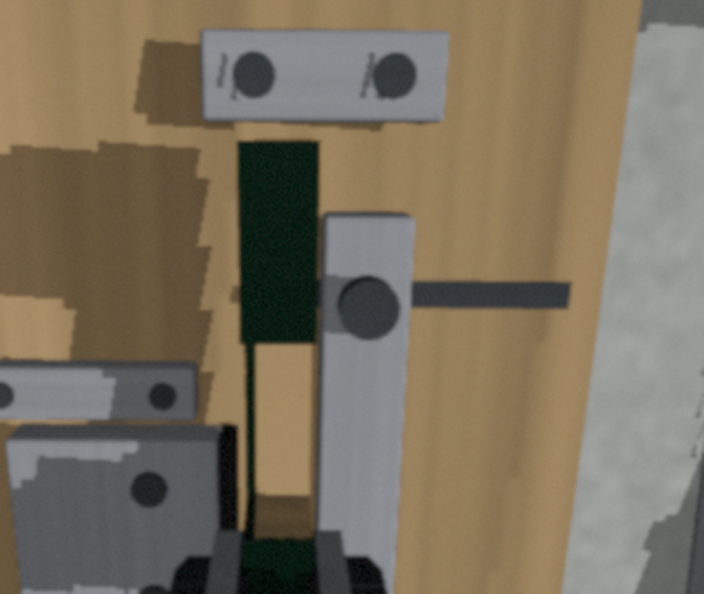

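Now the pad edge is at x≈237, the fence edge runs 325→317, the stop face is at y≈121, and the wall end is at y≈141.

```bash
python3 - <<'E'
from h import *
p=dict(P=np.load('w5.npy'),fx=369.8,fy=369.8,cx=326.03,cy=245.32)
t=np.load('t5.npy'); g=lambda cx,cy,z:(np.linalg.inv(t)@np.r_[ray(p,200+cx/2.2,60+cy/2.2,z),1])[:3].round(1)
for n,a in dict(fence1=(324,220,48),fence2=(317.5,545,48),stopL=(205,121,48),stopR=(441,121,48),pad=(237,430,48),wL=(238,141,86.5),wR=(319,141,86.5),wL2=(241,340,86.5),wR2=(317,340,86.5)).items(): print(n,g(*a))
E
```

```text
fence1 [66.2  8.6 46. ]
fence2 [-5.1  8.4 46. ]
stopL [ 84.5 -14.2  46. ]
stopR [84.5 30.3 46. ]
pad [22.4 -9.2 46. ]
wL [81.2 -6.3  7.5]
wR [81.2  5.5  7.5]
wL2 [51.6 -6.3  7.5]
wR2 [51.6  5.7  7.5]
```

Centred, with 3 mm left to the stop. Lowering.

Emit:
jog_arm --motion '[{"xyz": [0,0,4],"rotation": [0,0,0]},{"xyz": [0,0,8],"rotation": [0,0,0]},{"xyz": [0,0,12],"rotation": [0,0,0]},{"xyz": [0,0,15],"rotation": [0,0,0]},{"xyz": [0,0,15],"rotation": [0,0,0]}]'

```text
clock: 8.88
ee_pos: [605.6, 164.7, 79.0]
tcp_rot: [0.682, 0.732, -0.001, -0.001]
force: [0.1, 0.2, -1.7]
opening: 10.5
grasp_force: 60.3
```

Emit:
jog_arm --motion '[{"xyz": [0,0,0.5],"rotation": [0,0,0]},{"xyz": [0,0,1],"rotation": [0,0,0]},{"xyz": [0,0,1.5],"rotation": [0,0,0]},{"xyz": [0,0,2],"rotation": [0,0,0]},{"xyz": [0,0,2],"rotation": [0,0,0]}]'

```text
clock: 9.5
ee_pos: [605.8, 164.7, 77.3]
tcp_rot: [0.682, 0.732, -0.0, -0.0]
force: [0.4, -0.9, -0.7]
opening: 11.0
grasp_force: 60.3
```

Emit:
jog_arm --motion '[{"xyz": [0,0,0.5],"rotation": [0,0,0]},{"xyz": [0,0,1],"rotation": [0,0,0]},{"xyz": [0,0,1],"rotation": [0,0,0]},{"xyz": [0,0,1.5],"rotation": [0,0,0]},{"xyz": [0,0,1.5],"rotation": [0,0,0]}]'

```text
clock: 10.12
ee_pos: [605.8, 164.7, 75.8]
tcp_rot: [0.682, 0.732, -0.0, -0.0]
force: [-0.7, 0.8, -1.3]
opening: 10.9
grasp_force: 60.3
```

Emit:
jog_arm --motion '[{"xyz": [1,0,0],"rotation": [0,0,0]},{"xyz": [2,0,0],"rotation": [0,0,0]},{"xyz": [3,0,0],"rotation": [0,0,0]},{"xyz": [3.5,0,0],"rotation": [0,0,0]},{"xyz": [3.5,0,0],"rotation": [0,0,0]}]'

```text
clock: 10.75
ee_pos: [605.6, 167.8, 75.9]
tcp_rot: [0.682, 0.732, -0.0, -0.0]
force: [0.5, -1.7, -0.3]
opening: 10.6
grasp_force: 60.4
```

Emit:
jog_arm --motion '[{"xyz": [0,0,0.5],"rotation": [0,0,0]},{"xyz": [0,0,1],"rotation": [0,0,0]},{"xyz": [0,0,1],"rotation": [0,0,0]},{"xyz": [0.5,0,1],"rotation": [0,0,0]},{"xyz": [1,0,1],"rotation": [0,0,0]}]'

```text
clock: 11.38
ee_pos: [605.7, 167.9, 75.3]
tcp_rot: [0.682, 0.731, -0.001, 0.0]
force: [-1.4, -5.6, 6.1]
opening: 10.4
grasp_force: 61.2
```

```bash
python3 - <<'E'
from h import *
for i in range(4): s=get_state();print(s['force'].round(1),s['ee_pos'].round(1)); p=cam('wrist')
cv2.imwrite('pics/w6.png',p['color']); np.save('w6.npy',p['P']); np.save('t6.npy',T())
cv2.imwrite('pics/w6c.png',cv2.resize(p['color'][60:330,200:520],None,fx=2.2,fy=2.2,interpolation=cv2.INTER_CUBIC))
E
```

```text
[-1.4 -5.6  6.1] [605.7 167.9  75.3]
[-2.  -5.6  5.3] [605.7 167.9  75.4]
[-1.8 -5.   5.1] [605.7 167.9  75.4]
[-1.  -4.   5.7] [605.7 167.9  75.4]
```

View pics/w6c.png

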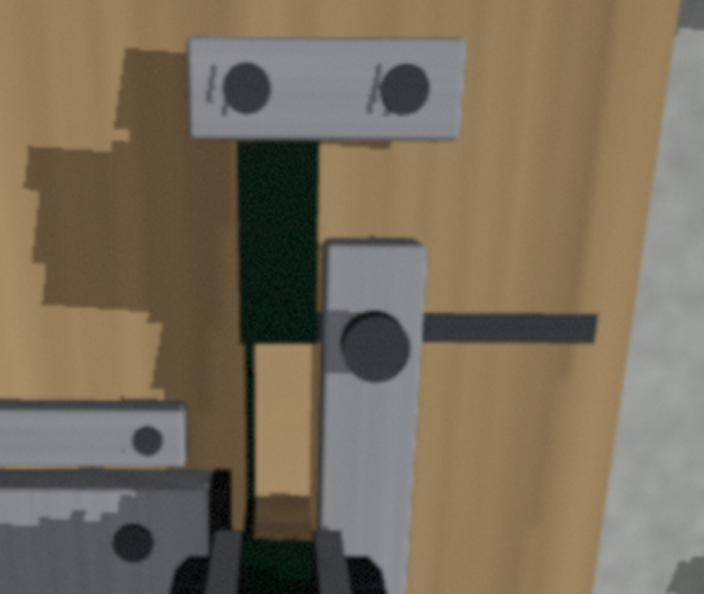

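Home: the image shows the wall's end touching the stop (y≈141), and force is felt in both y and z. Releasing.

Emit:
jog_arm --motion '[{"xyz": [-0.3,0,-0.5],"rotation": [0,0,0]},{"xyz": [-0.3,0,-0.5],"rotation": [0,0,0]},{"xyz": [-0.3,0,-0.5],"rotation": [0,0,0]},{"xyz": [-0.3,0,-0.5],"rotation": [0,0,0]},{"xyz": [-0.3,0,-0.5],"rotation": [0,0,0]}]' --jaw 0.45

```text
clock: 12.2
ee_pos: [605.5, 169.0, 75.3]
tcp_rot: [0.682, 0.732, -0.0, -0.0]
force: [0.2, -0.7, -0.3]
opening: 23.2
grasp_force: 0.0
```

Emit:
jog_arm --motion '[{"xyz": [0,0,-10],"rotation": [0,0,0]},{"xyz": [0,0,-30],"rotation": [0,0,0]},{"xyz": [0,0,-70],"rotation": [0,0,0]},{"xyz": [0,0,-120],"rotation": [0,0,0]},{"xyz": [0,0,-120],"rotation": [0,0,0]}]'

```text
clock: 12.82
ee_pos: [608.3, 169.0, 201.2]
tcp_rot: [0.682, 0.732, 0.004, 0.001]
force: [-1.2, -0.6, -0.5]
opening: 23.3
grasp_force: 0.0
```

```bash
python3 - <<'E'
from h import *
print(get_state()['opening']); go(500,153.5,150,.075+np.pi/2)
E
```

```text
23.272796413085366
shift [  -8.  -109.5   50.4] rot [ 0.0081  0.0035 -1.5753]
```

```bash
python3 - <<'E'
from h import *
print(get_state()['q'].round(2))
E
```

```text
[-0.75  0.51  0.58  1.68 -0.32  1.04  0.  ]
```

Emit:
jog_arm --motion '[{"xyz": [-4,-30,0],"rotation": [0,0,-0.18]},{"xyz": [-8,-60,0],"rotation": [0,0,-0.36]},{"xyz": [-8,-90,0],"rotation": [0,0,-0.54]},{"xyz": [-8,-110,10],"rotation": [0,0,-0.72]},{"xyz": [-8,-110,20],"rotation": [0,0,-0.9]}]'

```text
clock: 13.45
ee_pos: [494.9, 153.1, 175.9]
tcp_rot: [0.292, 0.956, 0.0, -0.001]
force: [0.7, -0.8, 0.1]
opening: 23.6
grasp_force: 0.0
```

```bash
python3 - <<'E'
from h import *
print(get_state()['q'].round(2)); go(500,153.5,160,.075+np.pi/2)
E
```

```text
[-0.7   0.33  0.38  1.96 -0.16  0.88  0.74]
shift [-4.   3.1 15.9] rot [ 6.000e-04 -1.600e-03 -6.683e-01]
```

Emit:
jog_arm --motion '[{"xyz": [-4,3,0],"rotation": [0,0,-0.18]},{"xyz": [-4,3,5],"rotation": [0,0,-0.36]},{"xyz": [-4,3,10],"rotation": [0,0,-0.54]},{"xyz": [-4,3,16],"rotation": [0,0,-0.67]},{"xyz": [-4,3,16],"rotation": [0,0,-0.67]}]'

```text
clock: 14.08
ee_pos: [501.1, 152.9, 159.4]
tcp_rot: [-0.034, 0.999, -0.0, -0.001]
force: [-0.7, -0.5, -0.8]
opening: 23.5
grasp_force: 0.0
```

```bash
python3 - <<'E'
from h import *
t=T();p=cam('wrist'); cv2.imwrite('pics/w7.png',p['color']); np.save('w7.npy',p['P']);np.save('t7.npy',t)
look(p,['knob_grip','well','wall_three']); print(t[:3,3],get_state()['opening'])
cv2.imwrite('pics/w7c.png',cv2.resize(p['color'][120:420,180:480],None,fx=2,fy=2,interpolation=cv2.INTER_CUBIC))
E
```

```text
knob_grip 0.86 [499.9 152.4  18.7]
wall_three 0.86 [604.9 173.7  36.9]
[501.13348336 152.94720325 159.43655069] 23.382034581780218
```

View pics/w7c.png

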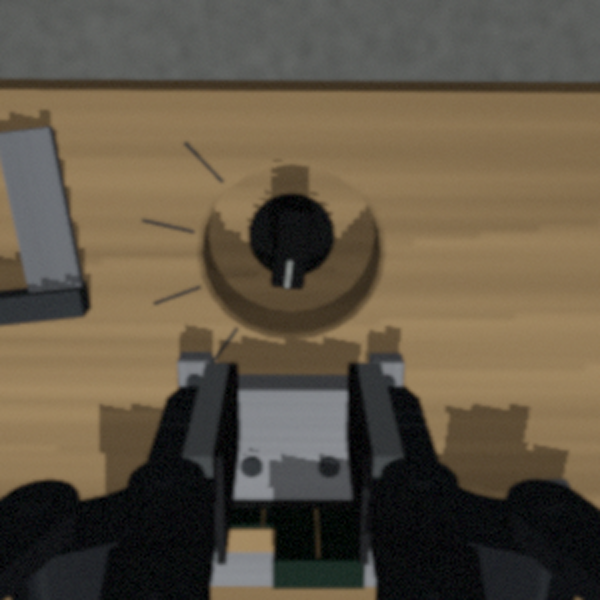

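The crop shows the well at about (292,250), the black knob disc at (291,233) and the white pointer from (291,262) to (287,288). The bar lies nearly along the jig's x axis, slightly clockwise. I'll measure the pointer numerically.

```bash
python3 - <<'E'
from h import *
im=cv2.imread('pics/w7.png'); p=dict(P=np.load('w7.npy'),fx=369.8,fy=369.8,cx=326.03,cy=245.32)
g=im.max(axis=2).astype(int)
r=g[245:268,310:340]
print('\n'.join(' '.join('%3d'%x for x in row) for row in r))
a=(g>70)&(np.abs(im[:,:,0].astype(int)-im[:,:,2])<25)
ys,xs=np.nonzero(a[248:266,316:332]); W=np.array([ray(p,x+316,y+248,32)[:2] for x,y in zip(xs,ys)])
u,s,vt=np.linalg.svd(W-W.mean(0)); d=vt[0]*np.sign(vt[0][0]); print(len(W),W.mean(0),s,d,np.arctan2(d[1],d[0]), W.min(0),W.max(0))
# well rim ellipse: board-coloured edge; disc dark blob
m=(g[190:270,290:360]<32).astype(np.uint8); n,l,st,c=cv2.connectedComponentsWithStats(m); k=1+st[1:,4].argmax(); print(st[k]+np.array([290,190,0,0,0]),c[k]+[290,190])
E
```

```text
20  18  16  19  24  19  11  19  20  17  25  16  21  21  13  22  21  20  17  19  18  17  24  17  22  21  23  20  24  18
 15   8  16  14  21  18   8  16  19  19  16  19  21  24  20  15  18  18  21  19  24  19  15  18  15  16  18  15  18  21
  5  11  13  17   9  17  16  15  16  23  14  20  17  15  23  19  18  21  15  22  23  17  22  18  16  13  12  19  11  17
 10  10  12  12   5  13   7  15  13  21  17  22  19  19  20  22  24  20  26  20  23  20  21  21  17  17  14  17  10  12
 14  13  19  10  16   4   9  13  16  19  20  18  18  34  43  45  31  25  20  22  19  17  19  19  16  13  10   8  13   9
 22  14  19  15   9   7  10  12  19  19  19  18  29  59  80  81  58  26  22  17  18  20  19  15  15   6   8  11   7  16
 44  24  14  16  13   8  16  15  18  23  23  21  42  83 117 113  81  39  20  18  23  13   9  15  10  14  13   1  15  15
 67  49  24  13   9   9  21  19  19  19  19  25  47  94 125 118  80  36  24  18  18  16  17  19  14  14  13  11  16  29
 82  68  47  30  19  11  12  20  15  20  19  24  52 101 128 117  73  32  21  20  18  20  17  13  17   7  14  18  37  50
 86  83  74  55  38  
[... 1173 characters left out ...]
4  96
 95  95  95  94  95  94  91  89  88  85  83  81  86  91  85  69  62  59  59  58  65  79  93  94  94  93  95  96  96  94
 95  93  96  93  95  95  93  94  94  92  91  91  90  88  87  88  87  87  85  83  87  88  93  91  94  94  92  94  90  93
 92  91  92  92  90  92  92  91  90  95  91  94  90  91  92  93  90  91  91  92  92  94  92  91  90  92  91  92  89  93
 90  89  90  93  90  91  90  90  91  90  91  90  90  93  90  91  89  92  90  90  91  89  89  89  88  89  90  90  90  92
52 [509.72107728 152.00512573] [22.70077064  5.12946473] [ 0.99850007 -0.05475042] -0.05477781049479783 [504.40169958 150.75834888] [515.05301703 153.36934453]
[ 306  218   40   46 1280] [325.29609375 237.71171875]
```

```bash
python3 - <<'E'
from h import *
p=dict(P=np.load('w7.npy'),fx=369.8,fy=369.8,cx=326.03,cy=245.32)
print(ray(p,323.4,263.5,32)); go(500.3,152.5,65,np.pi/2-.045)
E
```

```text
[514.60522349 152.06888632  32.        ]
shift [ 1.3 -0.8 94.8] rot [ 0.0003 -0.0006  0.1131]
```

Emit:
jog_arm --motion '[{"xyz": [1.5,-0.7,20],"rotation": [0,0,0.11]},{"xyz": [1.5,-0.7,50],"rotation": [0,0,0.11]},{"xyz": [1.5,-0.7,80],"rotation": [0,0,0.11]},{"xyz": [1.5,-0.7,95],"rotation": [0,0,0.11]},{"xyz": [1.5,-0.7,95],"rotation": [0,0,0.11]}]' --jaw 0.52

```text
clock: 14.9
ee_pos: [499.5, 152.4, 63.9]
tcp_rot: [0.02, 1.0, -0.0, -0.001]
force: [0.6, 0.0, 0.3]
opening: 20.7
grasp_force: 0.0
```

```bash
python3 - <<'E'
from h import *
p=cam('wrist'); look(p,['knob_grip','well']); print(get_state()['opening']); go(500,152.6,45.5,np.pi/2-.045)
g=p['color'].max(axis=2).astype(int)
# pointer at z=32, as tool coords
print([tuple(np.array(proj(p,[500+d,152.6,32])).round(0)) for d in (-15,0,15)])
E
```

```text
knob_grip 0.79 [499.3 151.   23.1]
20.3992853363207
shift [ 0.6 -0.2 20. ] rot [0.0008 0.0004 0.0049]
[(np.float64(325.0), np.float64(284.0)), (np.float64(327.0), np.float64(314.0)), (np.float64(328.0), np.float64(342.0))]
```

Emit:
jog_arm --motion '[{"xyz": [0,0,3],"rotation": [0,0,0]},{"xyz": [0,0,6],"rotation": [0,0,0]},{"xyz": [0,0,9],"rotation": [0,0,0]},{"xyz": [0,0,12],"rotation": [0,0,0]},{"xyz": [0,0,12],"rotation": [0,0,0]}]'

```text
clock: 15.68
ee_pos: [499.7, 152.5, 52.2]
tcp_rot: [0.02, 1.0, -0.0, -0.001]
force: [-0.1, 0.4, 0.5]
opening: 20.5
grasp_force: 0.0
```

Emit:
jog_arm --motion '[{"xyz": [0,0,2],"rotation": [0,0,0]},{"xyz": [0,0,4],"rotation": [0,0,0]},{"xyz": [0,0,6],"rotation": [0,0,0]},{"xyz": [0,0,7],"rotation": [0,0,0]},{"xyz": [0,0,7],"rotation": [0,0,0]}]'

```text
clock: 16.3
ee_pos: [499.8, 152.5, 45.4]
tcp_rot: [0.02, 1.0, 0.0, -0.001]
force: [0.1, -1.2, -0.2]
opening: 20.7
grasp_force: 0.0
```

Emit:
jog_arm --motion '[{"xyz": [0,0,0],"rotation": [0,0,0]},{"xyz": [0,0,0],"rotation": [0,0,0]},{"xyz": [0,0,0],"rotation": [0,0,0]},{"xyz": [0,0,0],"rotation": [0,0,0]},{"xyz": [0,0,0],"rotation": [0,0,0]}]' --jaw 1

```text
clock: 16.92
ee_pos: [499.9, 152.5, 45.7]
tcp_rot: [0.02, 1.0, 0.0, -0.001]
force: [-1.9, -1.8, 5.5]
opening: 9.8
grasp_force: 59.3
```

```bash
python3 - <<'E'
from h import *
s=get_state();print(s['force'].round(2),s['moment'].round(3),s['ee_pos'].round(1),s['opening'],s['grasp_force'],s['q'][6]); print(R.from_quat(s['tcp_rot']).as_euler('ZYX').round(4))
E
```

```text
[-1.91 -1.82  5.47] [-0.165  0.354 -0.185] [499.9 152.5  45.7] 9.82974834479557 59.25281345844269 1.3141733977696552
[ 3.1016e+00 -1.0000e-03  3.1414e+00]
```

Emit:
jog_arm --motion '[{"xyz": [0,0,0],"rotation": [0,0,0.06]},{"xyz": [0,0,0],"rotation": [0,0,0.12]},{"xyz": [0,0,0],"rotation": [0,0,0.18]},{"xyz": [0,0,0],"rotation": [0,0,0.24]},{"xyz": [0,0,0],"rotation": [0,0,0.3]}]'

```text
clock: 17.55
ee_pos: [499.9, 152.8, 45.7]
tcp_rot: [0.169, 0.986, 0.0, -0.0]
force: [-1.1, -0.6, 4.6]
opening: 10.1
grasp_force: 59.3
```

```bash
cat > m.py <<'E'
from h import *
s=get_state();a=R.from_quat(s['tcp_rot']).as_euler('ZYX')[0]
print('F',s['force'].round(1),'M',s['moment'].round(3),s['ee_pos'].round(1),'yaw',round(a,4),'turned',round((3.1016-a+np.pi)%(2*np.pi)-np.pi,4))
E
cat > m2.py <<'E'
exec(open('m.py').read())
M=[];A=[]
for i in range(6):
    read_camera('top'); s=get_state(); M.append(s['moment'][2]); A.append(R.from_quat(s['tcp_rot']).as_euler('ZYX')[0])
print('paused Mz',np.round(M,3),'turned',np.round((3.1016-np.array(A)+np.pi)%(2*np.pi)-np.pi,4)[[0,-1]], s['clock'])
E
python3 m2.py
```

```text
F [-1.1 -0.6  4.6] M [-0.077  0.289  0.19 ] [499.9 152.8  45.7] yaw 2.801 turned 0.3006
paused Mz [ 0.118  0.004 -0.045 -0.026 -0.012 -0.024] turned [0.3038 0.2993] 17.85
```

Emit:
jog_arm --motion '[{"xyz": [0,0,0],"rotation": [0,0,0.05]},{"xyz": [0,0,0],"rotation": [0,0,0.1]},{"xyz": [0,0,0],"rotation": [0,0,0.15]},{"xyz": [0,0,0],"rotation": [0,0,0.2]},{"xyz": [0,0,0],"rotation": [0,0,0.25]}]'

```text
clock: 18.48
ee_pos: [500.0, 152.9, 45.7]
tcp_rot: [0.291, 0.957, 0.0, -0.0]
force: [-1.0, 0.2, 4.4]
opening: 10.2
grasp_force: 59.2
```

```bash
python3 m2.py
```

```text
F [-1.   0.2  4.4] M [0.078 0.218 0.233] [500.  152.9  45.7] yaw 2.5513 turned 0.5503
paused Mz [ 0.12   0.102  0.015 -0.016  0.061  0.047] turned [0.5526 0.5488] 18.775
```

Emit:
jog_arm --motion '[{"xyz": [0,0,0],"rotation": [0,0,0.012]},{"xyz": [0,0,0],"rotation": [0,0,0.024]},{"xyz": [0,0,0],"rotation": [0,0,0.036]},{"xyz": [0,0,0],"rotation": [0,0,0.048]},{"xyz": [0,0,0],"rotation": [0,0,0.06]}]'

```text
clock: 19.4
ee_pos: [500.1, 153.0, 45.7]
tcp_rot: [0.319, 0.948, 0.0, -0.0]
force: [-1.5, 1.3, 5.0]
opening: 10.0
grasp_force: 59.3
```

```bash
python3 m2.py
```

```text
F [-1.5  1.3  5. ] M [0.231 0.241 0.171] [500.1 153.   45.7] yaw 2.4925 turned 0.6091
paused Mz [0.137 0.102 0.153 0.071 0.135 0.15 ] turned [0.6097 0.6089] 19.7
```

Emit:
jog_arm --motion '[{"xyz": [0,0,0],"rotation": [0,0,0.012]},{"xyz": [0,0,0],"rotation": [0,0,0.024]},{"xyz": [0,0,0],"rotation": [0,0,0.036]},{"xyz": [0,0,0],"rotation": [0,0,0.048]},{"xyz": [0,0,0],"rotation": [0,0,0.06]}]'

```text
clock: 20.32
ee_pos: [500.1, 153.0, 45.7]
tcp_rot: [0.347, 0.938, 0.0, -0.0]
force: [-0.8, 2.2, 5.0]
opening: 9.9
grasp_force: 59.3
```

```bash
python3 m2.py
```

```text
F [-0.8  2.2  5. ] M [0.211 0.242 0.217] [500.1 153.   45.7] yaw 2.4323 turned 0.6693
paused Mz [0.179 0.14  0.156 0.192 0.12  0.135] turned [0.6699 0.669 ] 20.625
```

Emit:
jog_arm --motion '[{"xyz": [0,0,0],"rotation": [0,0,0.05]},{"xyz": [0,0,0],"rotation": [0,0,0.05]},{"xyz": [0,0,0],"rotation": [0,0,0.05]},{"xyz": [0,0,0],"rotation": [0,0,0.05]},{"xyz": [0,0,0],"rotation": [0,0,0.05]}]'

```text
clock: 21.25
ee_pos: [500.1, 153.0, 45.7]
tcp_rot: [0.371, 0.929, 0.0, -0.0]
force: [-1.5, 2.0, 5.2]
opening: 10.5
grasp_force: 59.3
```

```bash
python3 m2.py; python3 - <<'E'
from h import *
p=cam('wrist'); look(p,['wall_three','jaw']); cv2.imwrite('pics/w8.png',p['color']); np.save('w8.npy',p['P'])
# where jig points fall in image
c,s=np.cos(.075),np.sin(.075)
J=lambda x,y,z: np.array([560+c*x-s*y,158+s*x+c*y,z])
for n,q in dict(pad0=(41,-25,48),pad1=(41,25,48),fen0=(53,-50,48),fen1=(53,60,48),wallt=(47,10,70),wend=(47,-70,70)).items(): print(n,np.round(proj(p,J(*q))))
E
```

```text
F [-1.5  2.   5.2] M [0.333 0.167 0.017] [500.1 153.   45.7] yaw 2.3823 turned 0.7193
paused Mz [0.085 0.006 0.047 0.062 0.022 0.027] turned [0.7193 0.7192] 21.55
pad0 [459. 525.]
pad1 [552. 461.]
fen0 [436. 566.]
fen1 [643. 426.]
wallt [563. 545.]
wend [405. 643.]
```

Emit:
jog_arm --motion '[{"xyz": [0,0,0],"rotation": [0,0,0.012]},{"xyz": [0,0,0],"rotation": [0,0,0.024]},{"xyz": [0,0,0],"rotation": [0,0,0.036]},{"xyz": [0,0,0],"rotation": [0,0,0.048]},{"xyz": [0,0,0],"rotation": [0,0,0.06]}]'

```text
clock: 22.32
ee_pos: [500.2, 153.1, 45.7]
tcp_rot: [0.398, 0.917, 0.0, -0.0]
force: [-1.1, 1.0, 5.0]
opening: 10.3
grasp_force: 59.3
```

```bash
python3 m2.py
```

```text
F [-1.1  1.   5. ] M [0.405 0.202 0.243] [500.2 153.1  45.7] yaw 2.3221 turned 0.7795
paused Mz [0.151 0.152 0.167 0.099 0.153 0.2  ] turned [0.7801 0.7793] 22.625
```

Emit:
jog_arm --motion '[{"xyz": [0,0,0],"rotation": [0,0,0.012]},{"xyz": [0,0,0],"rotation": [0,0,0.024]},{"xyz": [0,0,0],"rotation": [0,0,0.036]},{"xyz": [0,0,0],"rotation": [0,0,0.048]},{"xyz": [0,0,0],"rotation": [0,0,0.06]}]'

```text
clock: 23.25
ee_pos: [500.2, 153.1, 45.7]
tcp_rot: [0.426, 0.905, 0.0, -0.0]
force: [-0.7, 1.5, 6.0]
opening: 10.0
grasp_force: 59.3
```

```bash
python3 m2.py
```

```text
F [-0.7  1.5  6. ] M [0.504 0.14  0.293] [500.2 153.1  45.7] yaw 2.2619 turned 0.8397
paused Mz [0.201 0.167 0.193 0.156 0.18  0.223] turned [0.8403 0.8395] 23.55
```

Emit:
jog_arm --motion '[{"xyz": [0,0,0],"rotation": [0,0,0.012]},{"xyz": [0,0,0],"rotation": [0,0,0.024]},{"xyz": [0,0,0],"rotation": [0,0,0.036]},{"xyz": [0,0,0],"rotation": [0,0,0.048]},{"xyz": [0,0,0],"rotation": [0,0,0.06]}]'

```text
clock: 24.18
ee_pos: [500.2, 153.2, 45.7]
tcp_rot: [0.453, 0.892, 0.0, -0.0]
force: [0.4, 2.1, 5.1]
opening: 10.4
grasp_force: 59.3
```

```bash
python3 m2.py
```

```text
F [0.4 2.1 5.1] M [0.639 0.021 0.346] [500.2 153.2  45.7] yaw 2.2017 turned 0.8999
paused Mz [0.297 0.241 0.232 0.232 0.251 0.239] turned [0.9005 0.8997] 24.475
```

Emit:
jog_arm --motion '[{"xyz": [0,0,0],"rotation": [0,0,0]},{"xyz": [0,0,0],"rotation": [0,0,0]},{"xyz": [0,0,0],"rotation": [0,0,0]},{"xyz": [0,0,0],"rotation": [0,0,0]},{"xyz": [0,0,0],"rotation": [0,0,0]}]' --jaw 0.52

```text
clock: 25.1
ee_pos: [499.8, 152.4, 45.4]
tcp_rot: [0.453, 0.892, -0.0, -0.001]
force: [-0.4, -0.6, 0.7]
opening: 20.5
grasp_force: 0.0
```

Emit:
jog_arm --motion '[{"xyz": [0,0,-8],"rotation": [0,0,0]},{"xyz": [0,0,-20],"rotation": [0,0,0]},{"xyz": [0,0,-50],"rotation": [0,0,0]},{"xyz": [0,0,-90],"rotation": [0,0,-0.1]},{"xyz": [0,0,-120],"rotation": [0,0,-0.2]}]'

```text
clock: 25.72
ee_pos: [500.4, 152.5, 167.9]
tcp_rot: [0.36, 0.933, 0.0, 0.0]
force: [0.7, 0.6, 0.4]
opening: 20.6
grasp_force: 0.0
```

```bash
python3 m.py; python3 - <<'E'
from h import *
go(500,152.5,220,np.pi/2+.075)
E
```

```text
F [0.7 0.6 0.4] M [ 0.013 -0.041  0.01 ] [500.4 152.5 167.9] yaw 2.4047 turned 0.6969
shift [  0.3  -0.2 -52.1] rot [ 9.000e-04  4.000e-04 -8.119e-01]
```

Emit:
jog_arm --motion '[{"xyz": [0,0,-20],"rotation": [0,0,-0.18]},{"xyz": [0,0,-40],"rotation": [0,0,-0.36]},{"xyz": [0,0,-50],"rotation": [0,0,-0.54]},{"xyz": [0,0,-50],"rotation": [0,0,-0.7]},{"xyz": [0,0,-50],"rotation": [0,0,-0.8]}]' --jaw -0.5

```text
clock: 26.35
ee_pos: [500.1, 152.3, 216.7]
tcp_rot: [-0.032, 0.999, 0.0, 0.0]
force: [0.5, 0.3, 0.6]
opening: 64.0
grasp_force: 0.0
```

```bash
python3 - <<'E'
from h import *
p=cam('wrist'); cv2.imwrite('pics/w9.png',p['color']); np.save('w9.npy',p['P'])
look(p,['wall_three','knob_grip','jaw'])
im=p['color'].astype(int); g=im.max(2)
u,v=np.round(proj(p,[500,152.6,32])).astype(int); print(u,v)
# white pointer: bright-ish grey pixels inside well surrounded by black
q=g[v-30:v+31,u-30:u+31]; q8=(q>60)&(np.abs(im[v-30:v+31,u-30:u+31,0]-im[v-30:v+31,u-30:u+31,2])<14)
n,l,st,c=cv2.connectedComponentsWithStats(q8.astype(np.uint8))
for k in range(1,n):
    if st[k,4]>12:
        ys,xs=np.nonzero(l==k); W=np.array([ray(p,x+u-30,y+v-30,32)[:2] for x,y in zip(xs,ys)]); d=np.linalg.svd(W-W.mean(0))[2][0]; print(st[k],W.mean(0),np.arctan(d[1]/d[0]))
# profile across wall along jig x at jig y=0 and y=-45, 45: colors along line z=70/48
c0,s0=np.cos(.075),np.sin(.075)
for y in (10,):
  for x in np.arange(25,75,2.):
    X=[560+c0*x-s0*y,158+s0*x+c0*y,48]; a,b=np.round(proj(p,X)).astype(int)
    if 0<=a<640 and 0<=b<480: print(x,(a,b),im[b,a])
E
```

```text
wall_three 0.81 [607.  172.9  38.2]
knob_grip 0.75 [499.1 150.4  21.5]
jaw 0.65 [574.7 154.4  39.7]
326 223
[16 33 11  8 41] [505.84261685 145.24972279] -0.9413605800077561
25.0 (np.int64(340), np.int64(322)) [33 33 30]
27.0 (np.int64(340), np.int64(324)) [45 43 41]
29.0 (np.int64(340), np.int64(326)) [79 76 73]
31.0 (np.int64(340), np.int64(328)) [79 76 74]
33.0 (np.int64(340), np.int64(330)) [80 77 75]
35.0 (np.int64(340), np.int64(332)) [78 75 74]
37.0 (np.int64(340), np.int64(334)) [72 70 67]
39.0 (np.int64(340), np.int64(336)) [28 27 27]
41.0 (np.int64(340), np.int64(338)) [12 14  7]
43.0 (np.int64(340), np.int64(340)) [11 15 16]
45.0 (np.int64(340), np.int64(342)) [ 7 10 11]
47.0 (np.int64(340), np.int64(344)) [10 18 18]
49.0 (np.int64(340), np.int64(346)) [15 18 19]
51.0 (np.int64(340), np.int64(347)) [13 18 20]
53.0 (np.int64(340), np.int64(349)) [16 24 26]
55.0 (np.int64(340), np.int64(351)) [13 21 23]
57.0 (np.int64(340), np.int64(353)) [18 19 16]
59.0 (np.int64(340), np.int64(355)) [31 38 21]
61.0 (np.int64(340), np.int64(357)) [26 36 16]
63.0 (np.int64(340), np.int64(359)) [27 36 23]
65.0 (np.int64(340), np.int64(361)) [28 35 20]
67.0 (np.int64(340), np.int64(363)) [28 37 24]
69.0 (np.int64(340), np.int64(364)) [42 45 35]
71.0 (np.int64(340), np.int64(366)) [102 108 112]
73.0 (np.int64(340), np.int64(368)) [ 77 110 131]
```

```bash
python3 -c "
from bench import *
print(finish_job())"
```

```text
the job is handed in; nothing more can be done
None
```

The three-pier wall stands in the channel against the end stop, clamped by the jaw at an estimated 12–13 N from knob torque and camera geometry; the job is handed in, but no verdict was returned.

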